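# Line up the spacer columns by height on the kitting rail

## Task

Kit the four aluminium spacer columns for assembly: stand them upright on the four seats of the slotted rail, one centred on each, in order of height, with the tallest beside the tall black end block and the shortest at the far end. Set each one down rather than dropping it, knock none of them over, and leave the wash bottle where it is.

Things in the scene. Friction and masses are not known exactly. Their poses are not given: they have to be found in the camera images.
- spacer80_mid (a point): The tallest of four loose plain round columns of bare aluminium (machined spacers), 32 mm in diameter and 80 mm tall, straight-sided, standing upright on the blue bench top (z = 0), dark threaded hole in its top face. The point is its centre, half-way up (40 mm above its underside); z runs up its axis.
- spacer68_mid (a point): The second tallest of four loose plain round columns of bare aluminium (machined spacers), 32 mm in diameter and 68 mm tall, straight-sided, standing upright on the blue bench top (z = 0), dark threaded hole in its top face. The point is its centre, half-way up (34 mm above its underside); z runs up its axis.
- spacer56_mid (a point): The second shortest of four loose plain round columns of bare aluminium (machined spacers), 32 mm in diameter and 56 mm tall, straight-sided, standing upright on the blue bench top (z = 0), dark threaded hole in its top face. The point is its centre, half-way up (28 mm above its underside); z runs up its axis.
- spacer44_mid (a point): The shortest of four loose plain round columns of bare aluminium (machined spacers), 32 mm in diameter and 44 mm tall, straight-sided, standing upright on the blue bench top (z = 0), dark threaded hole in its top face. The point is its centre, half-way up (22 mm above its underside); z runs up its axis.
- seat1_top (a point): One of four identical round black seats, 44 mm in diameter and 6 mm high, fixed in a row along the slotted aluminium rail (rail 40 mm wide, 380 mm long, 20 mm high, lying across the bench; it stands differently each time). A thin white ring marks its middle. The point is the centre of its flat top face, 26 mm above the bench; y runs along the rail, x across it. Seat 1 of 4, counted from the rail's -y end; neighbouring seats are 60 to 84 mm apart, centre to centre.
- seat2_top (a point): One of four identical round black seats, 44 mm in diameter and 6 mm high, fixed in a row along the slotted aluminium rail (rail 40 mm wide, 380 mm long, 20 mm high, lying across the bench; it stands differently each time). A thin white ring marks its middle. The point is the centre of its flat top face, 26 mm above the bench; y runs along the rail, x across it. Seat 2 of 4, counted from the rail's -y end; neighbouring seats are 60 to 84 mm apart, centre to centre.
- seat3_top (a point): One of four identical round black seats, 44 mm in diameter and 6 mm high, fixed in a row along the slotted aluminium rail (rail 40 mm wide, 380 mm long, 20 mm high, lying across the bench; it stands differently each time). A thin white ring marks its middle. The point is the centre of its flat top face, 26 mm above the bench; y runs along the rail, x across it. Seat 3 of 4, counted from the rail's -y end; neighbouring seats are 60 to 84 mm apart, centre to centre.
- seat4_top (a point): One of four identical round black seats, 44 mm in diameter and 6 mm high, fixed in a row along the slotted aluminium rail (rail 40 mm wide, 380 mm long, 20 mm high, lying across the bench; it stands differently each time). A thin white ring marks its middle. The point is the centre of its flat top face, 26 mm above the bench; y runs along the rail, x across it. Seat 4 of 4, counted from the rail's -y end; neighbouring seats are 60 to 84 mm apart, centre to centre.
- endblock_foot (a point): Tall black end block, 40 mm (across the rail) by 16 mm (along it) and 50 mm high, with two steel bolt heads on top, fixed on one end of the rail; which end changes from start to start. The other end has only a flat 3 mm aluminium cap. The point is the centre of its underside, on the rail's top face, 20 mm above the bench; its top is 70 mm above the bench. It is 50 to 78 mm from the nearest seat's centre. x runs across the rail, y along it.
- washbottle_mid (a point): White plastic wash bottle, loose, 58 mm in diameter, 172 mm high with its spout, standing on the bench beyond the rail's +y end (the robot's left); a bystander, not to be moved. The point is on its axis 60 mm above the bench.
Things that resemble listed ones, but are neither listed nor needed, are in the scene too. Leave any green look-alike of the part that bears spacer44_mid alone. Leave any orange look-alike of the part that bears spacer80_mid alone.

How it is judged:
By the outcome, as a careful person would: the job done as asked, in the order asked, and still so for the second after the job is handed in, with the robot touching nothing.
It also fails if it takes over 112 s, if anything falls off the work surface, if the arm or the gripper's body presses on something with over 40 N, if the wrist force passes 120 N, or if a joint passes its speed limit or range.

## Robot

A 7-joint arm with a two-finger parallel gripper is mounted at the origin on the work surface. World frame = base frame: x ahead of the robot, y to its left, z up, the work surface at z = 0. Lengths are in m, angles in rad, forces in N, time in s.
With the tool pointing down it reaches from about 0.4 to 0.9 m from the base axis. Payload 5.5 kg.
Tool frame: the origin (TCP) lies between the finger pads; the fingertips stand 8 mm ahead of it and the grasp point (between the pads) lies 11 mm behind it (ctrl.tip_reach is the distance from the TCP to the fingertips, in m); z points along the fingers, y is the direction in which the jaws open and shut (so a half turn about z gives the same grasp; the last joint's range is limited). The gripper opens to 85 mm and grips with 20 to 120 N. Pads are 22 mm wide; open, the fingers measure 114 mm over their backs; the gripper's body (76 mm by 85 mm) begins 54 mm behind the grasp point. The pads swing forward as they close: fully open they stand 13 mm farther back than shut.
Start: joints at [1.536, 0.501, -0.427, 1.55, 0.221, 1.138, -0.21], TCP at [0.191, -0.621, 0.239] pointing down, gripper open.
Joint ranges: [-2.88, 2.88], [-0.31, 2.03], [-1.54, 1.56], [0.2, 2.42], [-1.41, 4.55], [0.19, 2.02], [-2.57, 2.57]. Speed limits (rad/s): [2.57, 2.57, 3.14, 3.14, 3.14, 3.14, 3.14].

## Interface

Orientations are given as a unit quaternion [w, x, y, z].
In Python, from station import ctrl, optics, hand_in gives the robot as it stands.
- The arm moves only by the tool play_rows, never from a script. Its argument "commands" is one flat list of numbers, 5 for each row, row after row: the finger opening in mm, from 0 to 85.4, then the shift along the world's x, y, z in units of 40 mm (1.0 is 40 mm), then the turn about the world's z in rad. A call has 1 to 5 rows; each row shifts and turns the commanded pose from where the row before left it; what a row does not reach is not made up. A row lasts 1/12 s, in which the tool goes at most 41.7 mm and 7.16 degrees, less where a joint would pass 70% of its speed; a pose out of reach is approached as far as the arm can. A call is refused whole if a number of a shift passes 1 or a number of a turn 0.125, either way. A call with a gripper value outside its range is refused whole. The fingers move at their own pace and stop on an object; "force" is the grip in N (left out, the last holds). Time passes only in rows, so rows that do not move let the fingers close. It gives the time, the measured TCP pose, the force and the opening at its end, in the units of the state.
- ctrl.state(): the state, without advancing time (a new reading comes with each control period).
- optics.capture(name): name is "side" or "top"; returns a dict with "image" (480x640x3 uint8, blue, green, red), "vfov" (degrees; the focal length in pixels is half the picture's height over the tangent of half this angle, whatever the lens; pixels are square), "cx", "cy" (the principal point, pixels), "dist_coeffs" ([k1, k2, p1, p2, k3] as OpenCV has them; the pictures are not rectified), "rvec" (rotation vector, rad) and "tvec" (3), from world to camera coordinates, as OpenCV has them. Camera axes: x right, y down, z forward; pixel columns grow to the right and rows downward; lengths in m; the calibration is good to about 2 mm. A picture is of the moment at which its call begins. There is no depth.
- hand_in(): hands the job in, once; it reports no verdict.
Trained networks look in the newest picture that a camera, given by its name, has taken for a name from the list of things; names that differ only in an ending like _2 or _b are one class to them, and where a whole thing is asked for, a point or a joint stands for the part that bears it (a point fixed in the world has none). Each returns a list of dicts, best first, with "confidence" (0 to 1); they miss things now and then, are a little off and sometimes report something else, mostly with a low value. They report only what shows in the picture. A call takes as long as a camera call. They do not tell look-alikes from the thing itself.
- optics.search_frame(target, camera): "point" ([column, row] in pixels, amid what is visible of it).
- optics.pinpoint(target, camera): "point" ([column, row] in pixels: a listed point, or the origin of a listed thing).
The state is a dict: "t": time; "joint_positions": joint angles; "joint_vel": joint speeds; "tau": joint torques, N m; "ee_pos": TCP position; "ee_rot": TCP orientation; "wrist_force": force on the tool from outside, world axes, zero at the start; "wrist_torque": the same for the moment, N m; "grip_width": finger opening in m.
Only numpy, scipy, OpenCV 4.12 (cv2) and the standard library are available. Lean on these libraries where they do the work, as an engineer would, in place of code of your own. Each camera call takes 0.05 s, during which the arm holds its last target. There are 200 camera calls.

## Working session

There is one attempt and no reset: what is moved stays moved. The work goes in short steps, Python scripts to look and compute and a tool call to move; the robot and the scene stay as the last step left them, time stands still between calls to the robot, and variables do not carry over. Pictures are saved under pics/ and viewed, about 12 in all and at most 16, crops included, and the job is handed in when it is done.

Besides the shell and the picture viewer there is one more tool, called after "Call:" by a JSON object that holds its "name" and its "arguments", one argument or row to a line. play_rows: Moves the arm, as the interface text tells. Its arguments: {"type":"object","properties":{"commands":{"type":"array","items":{"type":"number"}},"force":{"type":"number"}},"required":["commands"]}

```bash
ls; mkdir -p pics
cat > h.py <<'E'
import numpy as np, cv2
from station import ctrl, optics
def cam(n):
    c=optics.capture(n); h=c["image"].shape[0]
    f=h/2/np.tan(np.radians(c["vfov"])/2)
    c["K"]=np.array([[f,0,c["cx"]],[0,f,c["cy"]],[0,0,1]]); c["D"]=np.array(c["dist_coeffs"],float)
    c["rvec"]=np.array(c["rvec"],float); c["tvec"]=np.array(c["tvec"],float).reshape(3)
    c["R"]=cv2.Rodrigues(c["rvec"])[0]; c["C"]=-c["R"].T@c["tvec"]
    return c
def atz(c,p,z):
    u=cv2.undistortPoints(np.array([[p]],float),c["K"],c["D"])[0,0]
    d=c["R"].T@np.array([u[0],u[1],1]); return c["C"]+d*(z-c["C"][2])/d[2]
def proj(c,P):
    return cv2.projectPoints(np.array(P,float).reshape(-1,1,3),c["rvec"],c["tvec"],c["K"],c["D"])[0][:,0]
E
python3 - <<'E'
from h import *
Z=dict(spacer80_mid=.04,spacer68_mid=.034,spacer56_mid=.028,spacer44_mid=.022,seat1_top=.026,seat2_top=.026,seat3_top=.026,seat4_top=.026,endblock_foot=.02,washbottle_mid=.06)
for n in("top","side"):
    c=cam(n); cv2.imwrite(f"pics/{n}0.png",c["image"]); print(n,c["C"].round(3))
    for k,z in Z.items():
        for d in optics.pinpoint(k,n)[:3]:
            print(k,np.round(d["point"],1),round(d["confidence"],2),atz(c,d["point"],z)[:2].round(4))
E
```

```text
pics
top [0.401 0.045 1.02 ]
spacer80_mid [371.2 280.6] 0.55 [ 0.4736 -0.0868]
spacer80_mid [337.8 299.8] 0.5 [ 0.4368 -0.0254]
spacer68_mid [282.2 291.8] 0.52 [0.4493 0.0775]
spacer56_mid [193.6 273.3] 0.69 [0.4798 0.2449]
spacer44_mid [457.6 298.5] 0.83 [ 0.4445 -0.2543]
spacer44_mid [492.3 317.6] 0.76 [ 0.4095 -0.3212]
seat1_top [377.4 216. ] 0.97 [ 0.5985 -0.0999]
seat1_top [346.5 209.6] 0.37 [ 0.6094 -0.0404]
seat2_top [343.5 208.6] 0.82 [ 0.6112 -0.0347]
seat3_top [307.1 202. ] 0.69 [0.6222 0.0353]
seat4_top [273.8 194.3] 0.58 [0.6356 0.0995]
seat4_top [379.7 213.7] 0.36 [ 0.6031 -0.1043]
endblock_foot [409.8 222.9] 0.77 [ 0.5879 -0.1636]
washbottle_mid [132.8 196. ] 0.74 [0.6182 0.3605]
side [0.224 0.701 0.944]
spacer80_mid [372.5 253.5] 0.93 [ 0.4406 -0.0084]
spacer80_mid [373.9 226.9] 0.75 [ 0.4699 -0.0862]
spacer68_mid [355.6 278.9] 0.7 [0.4472 0.0713]
spacer56_mid [307.3 335.3] 0.84 [0.4785 0.2436]
spacer44_mid [428.9 182.4] 0.55 [ 0.4059 -0.3167]
spacer44_mid [411.  191.4] 0.47 [ 0.4367 -0.2622]
seat1_top [327.4 211.1] 0.48 [ 0.5989 -0.0944]
seat2_top [315.  228.1] 0.56 [ 0.6005 -0.029 ]
seat2_top [275.6 260.4] 0.56 [0.636  0.1018]
seat3_top [294.7 244.2] 0.6 [0.6201 0.0386]
seat4_top [275.2 260.5] 0.6 [0.6367 0.1024]
endblock_foot [346.3 195.8] 0.57 [ 0.5819 -0.1715]
washbottle_mid [214.9 347.4] 0.61 [0.6181 0.3655]
```

View pics/top0.png

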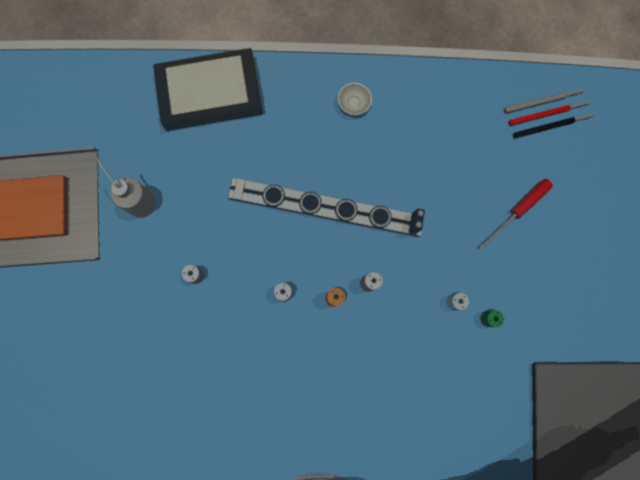

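View pics/side0.png

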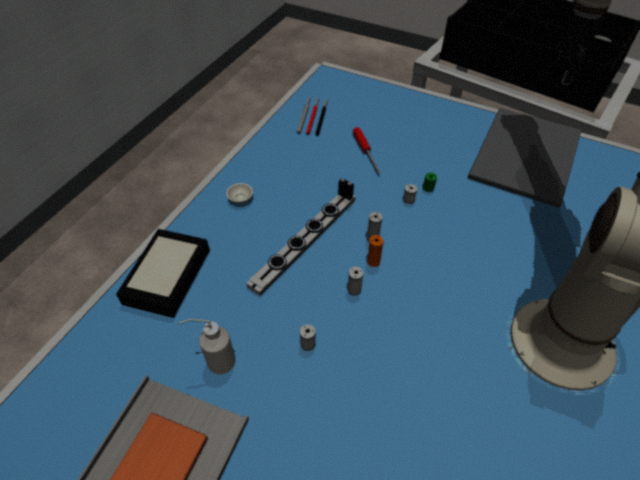

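The aluminium columns are at top-view (374,281), (283,291), (191,273) and (460,301). The orange (336,296) and green (495,318) ones are look-alikes. The end block is at (415,222), the seat 1 (-y) end. I'll check heights in an enlarged crop.

Run:
```python
from h import *
a=cv2.imread("pics/top0.png");s=cv2.imread("pics/side0.png")
def cr(im,u,v,w=24,h=24,k=8): return cv2.resize(im[v-h:v+h,u-w:u+w],None,fx=k*.52,fy=k*.52,interpolation=cv2.INTER_CUBIC)
r1=np.hstack([cr(a,u,v) for u,v in((374,281),(283,291),(191,273),(460,301))])
r2=np.hstack([cr(s,u,v) for u,v in((374,226),(355,280),(307,337),(410,193))])
r3=cv2.resize(a[175:240,225:430],(796,252),interpolation=cv2.INTER_CUBIC)
w=796; f=lambda r:cv2.copyMakeBorder(r,0,0,0,w-r.shape[1],0) if r.shape[1]<w else r[:,:w]
cv2.imwrite("pics/crop1.png",cv2.convertScaleAbs(np.vstack([f(r1),f(r2),r3])[:600],alpha=1.5))
```

```text
(no output)
```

View pics/crop1.png

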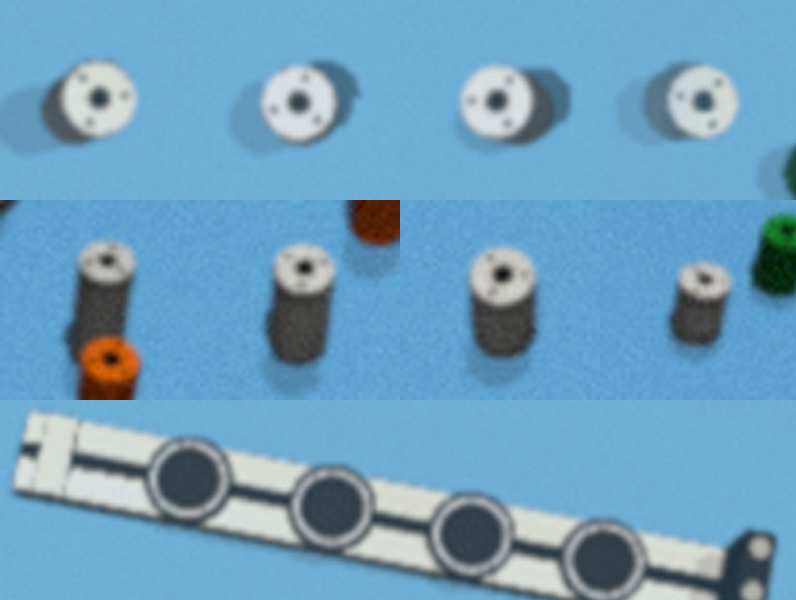

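The crop confirms four bare columns, tallest to shortest left to right, and the end block beyond the last seat on the right. Next I'll refine the centres by blob centroids.

```bash
cat > meas.py <<'E'
from h import *
def blob(im,p,r,bright,thr):
    g=cv2.cvtColor(im,cv2.COLOR_BGR2HSV); b=im.astype(int)
    k=4; x0,y0=int(p[0])-r,int(p[1])-r
    c=cv2.resize(im[y0:y0+2*r,x0:x0+2*r],None,fx=k,fy=k,interpolation=cv2.INTER_CUBIC).astype(int)
    m=(c[:,:,2]>thr) if bright else (c.max(2)<thr)
    n,l,s,ce=cv2.connectedComponentsWithStats(m.astype(np.uint8))
    best=None
    for i in range(1,n):
        if s[i,4]<60: continue
        d=np.hypot(*(ce[i]-r*k))
        if best is None or d<best[0]: best=(d,i)
    i=best[1]
    cs=cv2.findContours((l==i).astype(np.uint8),cv2.RETR_EXTERNAL,cv2.CHAIN_APPROX_NONE)[0]
    (u,v),(w,h),_=cv2.fitEllipse(cv2.convexHull(max(cs,key=len)))
    return np.array([x0+(u+.5)/k-.5,y0+(v+.5)/k-.5]),(w/k,h/k)
E
python3 - <<'E'
from meas import *
c=cam("top"); s=cam("side")
H=[.08,.068,.056,.044]
for h,p,q in zip(H,((374,281),(283,291),(191,273),(460,301)),((375,217),(356,272),(308,330),(411,187))):
    a,e=blob(c["image"],p,14,True,105); b,f=blob(s["image"],q,14,True,85)
    A=atz(c,a,h);B=atz(s,b,h)
    print(h,A[:2].round(4),B[:2].round(4),np.round(e,1),np.round(f,1),b.round(1))
for p,q in zip(((380,217),(346.5,210),(310.5,203),(273.5,195)),((330,210),(315,226),(296,243),(277,262))):
    a,e=blob(c["image"],p,10,False,75); b,f=blob(s["image"],q,10,False,60)
    print(atz(c,a,.026)[:2].round(4),atz(s,b,.026)[:2].round(4),a.round(1),np.round(e,1),b.round(1),np.round(f,1))
print(ctrl.state())
E
```

```text
0.08 [ 0.4714 -0.0855] [ 0.4693 -0.0846] [17.2 17.7] [10.2 13.8] [375.3 216. ]
0.068 [0.4487 0.0765] [0.4466 0.0775] [17.3 17.5] [12.3 15. ] [355.6 271.8]
0.056 [0.4782 0.2466] [0.4762 0.2479] [16.8 17.2] [14.3 16.3] [307.1 330.5]
0.044 [ 0.4391 -0.2531] [ 0.4369 -0.2525] [16.1 16.8] [ 8.8 13. ] [410.8 187.5]
[ 0.5986 -0.1052] [ 0.5897 -0.0867] [380.1 216.1] [15.3 15.5] [329.4 214.3] [17.7 21.6]
[ 0.6099 -0.0394] [ 0.6005 -0.0244] [346.  209.3] [15.1 15.5] [314.1 229.4] [18.2 21.1]
[0.6222 0.0297] [0.6116 0.0353] [310.  202.1] [15.  15.5] [298.5 244.5] [17.5 28.9]
[0.6347 0.1008] [0.6317 0.0943] [273.1 194.8] [15.1 15.6] [278.8 258.8] [12.3 18.8]
{'t': 1.2, 'joint_positions': array([ 1.53621371,  0.50087968, -0.42702182,  1.550435  ,  0.22082405,
        1.13826266, -0.21032041]), 'joint_vel': array([0.00072041, 0.00099622, 0.00160596, 0.00051383, 0.00052957,
       0.00101626, 0.00061206]), 'tau': array([ 3.37272832e-04, -5.69388413e+01, -5.81052437e+00, -2.81335956e+01,
        1.27109449e-02,  1.71831012e-03,  1.96297634e-05]), 'ee_pos': array([ 0.19075381, -0.62137666,  0.23930975]), 'ee_rot': array([2.08079087e-05, 9.88932828e-01, 1.48363949e-01, 1.47833627e-05]), 'wrist_force': array([ 0.29137006, -0.17760514,  0.94027708]), 'wrist_torque': array([-0.04262581,  0.00627689,  0.0779115 ]), 'grip_width': 0.0852601179758257}
```

Both cameras agree on columns and heights (x differs by about 2 mm, so I use the mean). The targets are seat1←80, seat2←68, seat3←56 and seat4←44. I'll keep the jaws across the rail throughout, which means a yaw of about +1.10 rad. First I go above the 80 column.

Call:
{"name": "play_rows", "arguments": {
  "commands": [85,0.44,0.84,0,0.07,85,0.44,0.84,0,0.07,85,0.44,0.84,0,0.07,85,0.44,0.84,0,0.07,85,0.44,0.84,0,0.07],
  "force": 40
}}

```text
t: 1.62
ee_pos: [0.2793, -0.4518, 0.2394]
ee_rot: [0.0, 0.947, 0.32, -0.0]
wrist_force: [1.7, 0.7, 0.8]
grip_width: 0.0847
```

Call:
{"name": "play_rows", "arguments": {
  "commands": [85,0.44,0.84,0,0.07,85,0.44,0.84,0,0.07,85,0.44,0.84,0,0.07,85,0.44,0.84,0,0.07,85,0.44,0.84,0,0.07]
}}

```text
t: 2.03
ee_pos: [0.3673, -0.2838, 0.2396]
ee_rot: [0.001, 0.877, 0.48, -0.0]
wrist_force: [1.5, -0.1, 0.3]
grip_width: 0.0848
```

Call:
{"name": "play_rows", "arguments": {
  "commands": [85,0.4,0.8,0,0.08,85,0.4,0.8,0,0.08,85,0.4,0.8,0,0.08,85,0.4,0.8,0,0.08,85,0,0,0,0]
}}

```text
t: 2.45
ee_pos: [0.434, -0.1502, 0.2404]
ee_rot: [0.0, 0.786, 0.618, 0.002]
wrist_force: [-0.1, 0.9, -0.2]
grip_width: 0.0848
```

```bash
cat > st.py <<'E'
from h import *
import sys
s=ctrl.state(); q=s["ee_rot"]; p=s["ee_pos"]
from scipy.spatial.transform import Rotation as R
m=R.from_quat([q[1],q[2],q[3],q[0]]).as_matrix()
y=m[:,1]; a=np.arctan2(y[1],y[0]); d=(-0.1737-a+np.pi/2)%np.pi-np.pi/2
print("t",round(s["t"],2),"p",p.round(4),"z",m[:,2].round(3),"yawleft",round(d,4),"grip",round(s["grip_width"],4),"F",s["wrist_force"].round(1),"q",s["joint_positions"].round(2))
for k in sys.argv[1:]:
    g=np.array(eval(k)); print("units",((g-p)/.04).round(3))
E
python3 st.py .4704,-.085,.04
```

```text
t 2.45 p [ 0.434  -0.1502  0.2404] z [ 0.004  0.002 -1.   ] yawleft 0.0656 grip 0.0848 F [-0.1  0.9 -0.2] q [ 1.09  0.21 -0.91  2.    0.2   1.01 -0.15]
units [ 0.909  1.63  -5.01 ]
```

Call:
{"name": "play_rows", "arguments": {
  "commands": [85,0.45,0.8,0,0.033,85,0.46,0.83,0,0.033,85,0,0,-0.7,0,85,0,0,-0.8,0,85,0,0,-0.7,0]
}}

```text
t: 2.87
ee_pos: [0.4677, -0.0917, 0.1505]
ee_rot: [0.001, 0.77, 0.638, 0.0]
wrist_force: [-0.5, -0.7, 0.8]
grip_width: 0.0848
```

Call:
{"name": "play_rows", "arguments": {
  "commands": [85,0,0,-0.5,0,85,0,0,-0.3,0,85,0,0,0,0,85,0,0,0,0]
}}

```text
t: 3.2
ee_pos: [0.4673, -0.0921, 0.1195]
ee_rot: [-0.0, 0.77, 0.638, 0.0]
wrist_force: [-0.0, 0.0, 0.2]
grip_width: 0.0853
```

```bash
python3 st.py .4704,-.085,.04; python3 -c "
from h import *
a=cam('top')['image'];b=cam('side')['image']
cv2.imwrite('pics/p3.png',cv2.convertScaleAbs(np.hstack([cv2.resize(a[210:330,300:430],(400,369)),cv2.resize(b[150:270,310:440],(400,369))]),alpha=1.6))"
```

```text
t 3.2 p [ 0.4673 -0.0921  0.1195] z [-0.     0.001 -1.   ] yawleft 0.0133 grip 0.0853 F [-0.   0.   0.2] q [ 0.82  0.46 -0.81  2.07  0.46  0.81 -0.46]
units [ 0.078  0.177 -1.988]
```

View pics/p3.png

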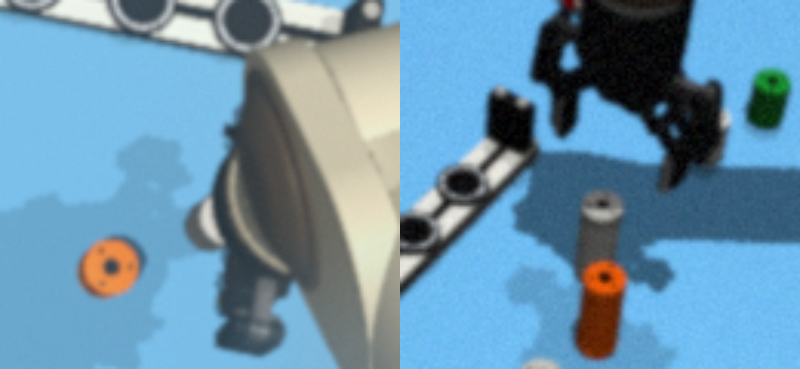

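The crop shows the fingers straddling the bare column (side crop about (600,210)), clear of the orange one. I'll correct, descend and grip.

Call:
{"name": "play_rows", "arguments": {
  "commands": [85,0.08,0.18,0,0.013,85,0,0,-0.7,0,85,0,0,-0.7,0,85,0,0,-0.58,0,85,0,0,0,0]
}}

```text
t: 3.72
ee_pos: [0.4685, -0.0845, 0.0378]
ee_rot: [-0.002, 0.766, 0.643, -0.001]
wrist_force: [-1.2, 0.2, -0.6]
grip_width: 0.0851
```

Call:
{"name": "play_rows", "arguments": {
  "commands": [60,0,0,0,0,60,0,0,0,0,45,0,0,0,0,45,0,0,0,0,45,0,0,0,0]
}}

```text
t: 4.13
ee_pos: [0.4712, -0.0853, 0.0413]
ee_rot: [0.001, 0.766, 0.643, 0.001]
wrist_force: [-0.3, 0.6, 0.8]
grip_width: 0.045
```

```bash
python3 st.py .4704,-.085,.04
```

```text
t 4.13 p [ 0.4712 -0.0853  0.0413] z [ 0.002 -0.001 -1.   ] yawleft 0.0006 grip 0.045 F [-0.3  0.6  0.8] q [ 0.7   0.59 -0.7   2.1   0.62  0.66 -0.59]
units [-0.021  0.008 -0.032]
```

Call:
{"name": "play_rows", "arguments": {
  "commands": [39,0,0,0,0,36,0,0,0,0,33,0,0,0,0,28,0,0,0,0,20,0,0,0,0],
  "force": 40
}}

```text
t: 4.55
ee_pos: [0.4709, -0.0851, 0.0405]
ee_rot: [0.0, 0.766, 0.643, 0.0]
wrist_force: [0.5, -0.3, 4.5]
grip_width: 0.0312
```

Call:
{"name": "play_rows", "arguments": {
  "commands": [20,0,0,0,0,20,0,0,0,0,20,0,0,0.15,0,20,0,0,0.3,0,20,0,0,0.5,0]
}}

```text
t: 4.97
ee_pos: [0.4684, -0.0845, 0.0775]
ee_rot: [-0.002, 0.766, 0.643, -0.001]
wrist_force: [0.9, -0.1, -1.4]
grip_width: 0.0311
```

Call:
{"name": "play_rows", "arguments": {
  "commands": [20,0,0,0.5,0,20,0,0,0.5,0,20,0,0,0.55,0,20,0,0,0,0,20,0,0,0,0]
}}

```text
t: 5.38
ee_pos: [0.471, -0.0853, 0.1415]
ee_rot: [0.001, 0.766, 0.643, 0.0]
wrist_force: [-0.3, 0.7, -1.5]
grip_width: 0.0311
```

```bash
python3 st.py .5976,-.1049,.066
```

```text
t 5.38 p [ 0.471  -0.0853  0.1415] z [ 0.002 -0.001 -1.   ] yawleft 0.0006 grip 0.0311 F [-0.3  0.7 -1.5] q [ 0.83  0.42 -0.85  2.05  0.43  0.85 -0.44]
units [ 3.166 -0.49  -1.887]
```

Call:
{"name": "play_rows", "arguments": {
  "commands": [20,0.6,-0.1,0,0,20,0.7,-0.1,0,0,20,0.7,-0.1,0,0,20,0.7,-0.1,0,0,20,0.46,-0.09,0,0]
}}

```text
t: 5.8
ee_pos: [0.5981, -0.1048, 0.1387]
ee_rot: [-0.001, 0.766, 0.643, -0.0]
wrist_force: [0.2, -0.4, -0.8]
grip_width: 0.0315
```

Call:
{"name": "play_rows", "arguments": {
  "commands": [20,0,0,-0.4,0,20,0,0,-0.6,0,20,0,0,-0.5,0,20,0,0,0,0,20,0,0,0,0]
}}

```text
t: 6.22
ee_pos: [0.5947, -0.1041, 0.0781]
ee_rot: [-0.002, 0.766, 0.643, -0.001]
wrist_force: [1.4, 0.0, -2.6]
grip_width: 0.0314
```

```bash
python3 st.py .5976,-.1049,.0663;  python3 -c "
from h import *
a=cam('top')['image'];c=cam('side');b=c['image']
print(proj(c,[[.5976,-.1049,.026]]))
cv2.imwrite('pics/p4.png',cv2.convertScaleAbs(np.hstack([cv2.resize(a[160:260,330:430],(400,400)),cv2.resize(b[150:250,280:380],(400,400),interpolation=cv2.INTER_CUBIC)]),alpha=1.6))"
```

```text
t 6.22 p [ 0.5947 -0.1041  0.0781] z [-0.005  0.001 -1.   ] yawleft -0.0003 grip 0.0314 F [ 1.4  0.  -2.6] q [ 0.65  0.7  -0.72  1.77  0.58  0.89 -0.5 ]
units [ 0.072 -0.02  -0.294]
[[329.71225766 208.59480478]]
```

View pics/p4.png

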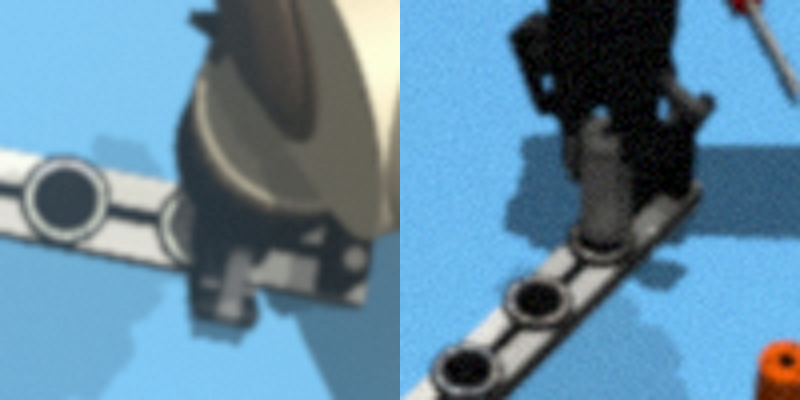

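The column hangs over seat 1: its foot is at side crop about (603,238), and the predicted seat centre is (599,234). I'll let it settle, then lower.

Call:
{"name": "play_rows", "arguments": {
  "commands": [20,0,0,0,0,20,0,0,0,0,20,0,0,0,0,20,0,0,0,0,20,0,0,0,0]
}}

```text
t: 6.73
ee_pos: [0.597, -0.1048, 0.0806]
ee_rot: [0.0, 0.766, 0.643, 0.0]
wrist_force: [0.3, 0.0, -1.4]
grip_width: 0.0311
```

```bash
python3 st.py .5976,-.1049,.0663
```

```text
t 6.73 p [ 0.597  -0.1048  0.0806] z [ 0.001 -0.    -1.   ] yawleft 0.0005 grip 0.0311 F [ 0.3  0.  -1.4] q [ 0.65  0.7  -0.72  1.77  0.58  0.89 -0.5 ]
units [ 0.016 -0.003 -0.358]
```

Call:
{"name": "play_rows", "arguments": {
  "commands": [20,0.02,0,-0.1,0,20,0,0,-0.1,0,20,0,0,-0.06,0,20,0,0,-0.04,0,20,0,0,0,0]
}}

```text
t: 7.15
ee_pos: [0.597, -0.1045, 0.0673]
ee_rot: [-0.001, 0.766, 0.643, -0.0]
wrist_force: [-0.8, 0.2, -1.9]
grip_width: 0.031
```

Call:
{"name": "play_rows", "arguments": {
  "commands": [20,0,0,-0.02,0,20,0,0,-0.02,0,20,0,0,-0.01,0,20,0,0,0,0,20,0,0,0,0]
}}

```text
t: 7.57
ee_pos: [0.5977, -0.1045, 0.0666]
ee_rot: [0.0, 0.766, 0.643, 0.0]
wrist_force: [-2.0, 0.8, 3.7]
grip_width: 0.0311
```

Call:
{"name": "play_rows", "arguments": {
  "commands": [20,0,0,-0.01,0,20,0,0,-0.01,0,20,0,0,0,0,20,0,0,0,0,20,0,0,0,0]
}}

```text
t: 7.98
ee_pos: [0.5977, -0.1045, 0.0665]
ee_rot: [0.0, 0.766, 0.643, -0.0]
wrist_force: [-2.7, -0.3, 10.4]
grip_width: 0.0312
```

Contact is felt at the expected height. I'll open gently and retreat up.

Call:
{"name": "play_rows", "arguments": {
  "commands": [32,0,0,0,0,34,0,0,0,0,37,0,0,0,0,42,0,0,0,0,50,0,0,0,0]
}}

```text
t: 8.4
ee_pos: [0.5975, -0.1046, 0.065]
ee_rot: [-0.0, 0.766, 0.643, -0.0]
wrist_force: [-0.7, -0.4, 0.4]
grip_width: 0.0496
```

Call:
{"name": "play_rows", "arguments": {
  "commands": [65,0,0,0,0,80,0,0,0,0,80,0,0,0.4,0,80,0,0,0.7,0,80,0,0,0.8,0]
}}

```text
t: 8.82
ee_pos: [0.5962, -0.1042, 0.1415]
ee_rot: [-0.002, 0.766, 0.643, -0.001]
wrist_force: [1.3, 0.6, -0.1]
grip_width: 0.0796
```

Call:
{"name": "play_rows", "arguments": {
  "commands": [85,0,0,0.8,0,85,-0.8,0.3,0,0,85,-0.8,0.4,0,0,85,-0.8,0.4,0,0,85,0,0,0,0]
}}

```text
t: 9.23
ee_pos: [0.4943, -0.057, 0.1731]
ee_rot: [-0.002, 0.764, 0.645, -0.003]
wrist_force: [-0.8, 0.6, -0.4]
grip_width: 0.085
```

```bash
python3 st.py .4477,.077,.03;  python3 -c "
from h import *
from meas import blob
a=cam('top');c=cam('side');b=c['image']
P=[.5976,-.1049,.106]
pa=proj(a,[P])[0];pc=proj(c,[P])[0]
for n,cc,p,t in(('top',a,pa,105),('side',c,pc,85)):
  try: q,e=blob(cc['image'],p,14,True,t); print(n,p,q,e,atz(cc,q,.106))
  except Exception as x: print(n,x)
cv2.imwrite('pics/p5.png',cv2.convertScaleAbs(np.hstack([cv2.resize(a['image'][160:260,330:430],(400,400)),cv2.resize(b[150:250,280:380],(400,400),interpolation=cv2.INTER_CUBIC)]),alpha=1.6))"
```

```text
t 9.23 p [ 0.4943 -0.057   0.1731] z [-0.007 -0.002 -1.   ] yawleft -0.0053 grip 0.085 F [-0.8  0.6 -0.4] q [ 0.78  0.42 -0.88  1.97  0.4   0.94 -0.46]
units [-1.165  3.35  -3.578]
top OpenCV(4.12.0) /io/opencv/modules/imgproc/src/shapedescr.cpp:361: error: (-201:Incorrect size of input array) There should be at least 5 points to fit the ellipse in function 'fitEllipseNoDirect'

side [330.38739022 185.46890879] [330.70625782 185.94852066] (9.866348266601562, 13.144556045532227) [ 0.59618318 -0.10374791  0.106     ]
```

View pics/p5.png

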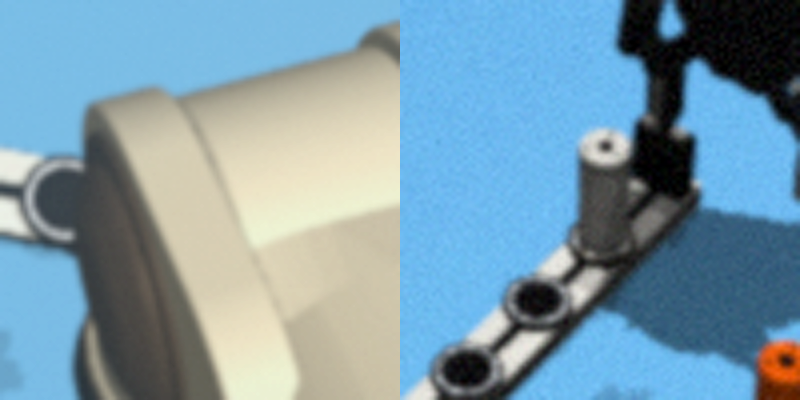

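The 80 column stands upright on seat 1 (side crop (605,200)). Next is the 68 column.

Call:
{"name": "play_rows", "arguments": {
  "commands": [85,-0.25,0.7,0,0,85,-0.3,0.8,0,0,85,-0.3,0.8,0,0,85,-0.25,0.7,0,0,85,-0.06,0.35,0,0]
}}

```text
t: 9.75
ee_pos: [0.455, 0.0772, 0.1745]
ee_rot: [-0.0, 0.765, 0.644, 0.001]
wrist_force: [0.1, 0.8, 0.6]
grip_width: 0.0852
```

Call:
{"name": "play_rows", "arguments": {
  "commands": [85,0,0,-0.5,0,85,0,0,-0.5,0,85,0,0,-0.5,0,85,0,0,0,0,85,0,0,0,0]
}}

```text
t: 10.17
ee_pos: [0.4557, 0.0737, 0.1134]
ee_rot: [-0.001, 0.766, 0.643, -0.0]
wrist_force: [0.0, -0.0, 0.1]
grip_width: 0.0851
```

Call:
{"name": "play_rows", "arguments": {
  "commands": [85,0,0,0,0,85,0,0,0,0,85,0,0,0,0]
}}

```text
t: 10.42
ee_pos: [0.4563, 0.0734, 0.1145]
ee_rot: [0.001, 0.766, 0.643, 0.001]
wrist_force: [-0.4, -0.4, 0.6]
grip_width: 0.0851
```

```bash
python3 st.py .4477,.077,.032
```

```text
t 10.42 p [0.4563 0.0734 0.1145] z [ 0.002  0.    -1.   ] yawleft 0.0008 grip 0.0851 F [-0.4 -0.4  0.6] q [ 0.5   0.45 -0.85  2.1   0.48  0.79 -0.83]
units [-0.215  0.089 -2.062]
```

Call:
{"name": "play_rows", "arguments": {
  "commands": [85,-0.215,0.09,0,0,85,0,0,-0.7,0,85,0,0,-0.7,0,85,0,0,-0.65,0,75,0,0,0,0]
}}

```text
t: 10.83
ee_pos: [0.4431, 0.0765, 0.0284]
ee_rot: [-0.002, 0.766, 0.643, -0.003]
wrist_force: [0.2, 0.0, -0.3]
grip_width: 0.0755
```

Call:
{"name": "play_rows", "arguments": {
  "commands": [60,0,0,0,0,50,0,0,0,0,45,0,0,0,0,45,0,0,0,0,45,0,0,0,0]
}}

```text
t: 11.25
ee_pos: [0.4475, 0.077, 0.0324]
ee_rot: [0.001, 0.766, 0.643, 0.001]
wrist_force: [0.5, 0.8, 0.7]
grip_width: 0.045
```

```bash
python3 st.py .4477,.077,.032
```

```text
t 11.25 p [0.4475 0.077  0.0324] z [ 0.002 -0.    -1.   ] yawleft 0.0007 grip 0.045 F [0.5 0.8 0.7] q [ 0.37  0.58 -0.71  2.16  0.66  0.63 -0.99]
units [ 0.005  0.    -0.011]
```

Call:
{"name": "play_rows", "arguments": {
  "commands": [39,0,0,0,0,36,0,0,0,0,33,0,0,0,0,28,0,0,0,0,20,0,0,0,0]
}}

```text
t: 11.67
ee_pos: [0.4475, 0.077, 0.0319]
ee_rot: [0.001, 0.766, 0.643, 0.001]
wrist_force: [0.9, -1.4, 4.8]
grip_width: 0.0312
```

Call:
{"name": "play_rows", "arguments": {
  "commands": [20,0,0,0,0,20,0,0,0,0,20,0,0,0.15,0,20,0,0,0.3,0,20,0,0,0.5,0]
}}

```text
t: 12.08
ee_pos: [0.4444, 0.0768, 0.0685]
ee_rot: [-0.001, 0.766, 0.643, -0.002]
wrist_force: [0.7, -0.6, -1.6]
grip_width: 0.0311
```

Call:
{"name": "play_rows", "arguments": {
  "commands": [20,0,0,0.5,0,20,0,0,0.5,0,20,0,0,0.55,0,20,0.2,-0.15,0,0,20,0.5,-0.35,0,0]
}}

```text
t: 12.5
ee_pos: [0.4732, 0.0582, 0.1322]
ee_rot: [0.0, 0.765, 0.645, -0.0]
wrist_force: [0.7, -0.0, -1.4]
grip_width: 0.0317
```

Call:
{"name": "play_rows", "arguments": {
  "commands": [20,0.7,-0.5,0,0,20,0.7,-0.5,0,0,20,0.7,-0.5,0,0,20,0.7,-0.5,0,0,20,0.43,-0.32,0,0]
}}

```text
t: 12.92
ee_pos: [0.6058, -0.0398, 0.1298]
ee_rot: [0.0, 0.767, 0.642, -0.001]
wrist_force: [0.1, -0.2, -2.0]
grip_width: 0.031
```

Call:
{"name": "play_rows", "arguments": {
  "commands": [20,0.1,-0.08,0,0,20,0,0,-0.4,0,20,0,0,-0.6,0,20,0,0,-0.4,0,20,0,0,0,0]
}}

```text
t: 13.33
ee_pos: [0.6037, -0.0392, 0.0706]
ee_rot: [-0.003, 0.766, 0.643, -0.003]
wrist_force: [-1.1, -0.2, -1.6]
grip_width: 0.0311
```

Call:
{"name": "play_rows", "arguments": {
  "commands": [20,0,0,0,0,20,0,0,0,0,20,0,0,0,0,20,0,0,0,0,20,0,0,0,0]
}}

```text
t: 13.75
ee_pos: [0.6085, -0.039, 0.0764]
ee_rot: [0.001, 0.766, 0.643, 0.001]
wrist_force: [-0.4, -0.5, -1.7]
grip_width: 0.0312
```

```bash
python3 st.py .6089,-.0392,.0584
```

```text
t 13.75 p [ 0.6085 -0.039   0.0764] z [ 0.002 -0.    -1.   ] yawleft 0.0003 grip 0.0312 F [-0.4 -0.5 -1.7] q [ 0.55  0.72 -0.73  1.76  0.6   0.89 -0.62]
units [ 0.011 -0.005 -0.45 ]
```

Call:
{"name": "play_rows", "arguments": {
  "commands": [20,0.01,0,-0.1,0,20,0,0,-0.14,0,20,0,0,-0.1,0,20,0,0,-0.05,0,20,0,0,0,0]
}}

```text
t: 14.17
ee_pos: [0.6074, -0.039, 0.0587]
ee_rot: [-0.001, 0.766, 0.643, -0.001]
wrist_force: [0.6, -1.5, -1.6]
grip_width: 0.0311
```

Call:
{"name": "play_rows", "arguments": {
  "commands": [20,0,0,-0.02,0,20,0,0,-0.02,0,20,0,0,-0.01,0,20,0,0,-0.01,0,20,0,0,0,0]
}}

```text
t: 14.58
ee_pos: [0.6083, -0.0389, 0.058]
ee_rot: [0.0, 0.766, 0.643, 0.0]
wrist_force: [-1.8, -0.6, 4.2]
grip_width: 0.0313
```

Call:
{"name": "play_rows", "arguments": {
  "commands": [20,0,0,-0.01,0,20,0,0,-0.01,0,20,0,0,0,0,20,0,0,0,0,20,0,0,0,0]
}}

```text
t: 15.0
ee_pos: [0.6084, -0.0389, 0.0579]
ee_rot: [0.0, 0.766, 0.643, -0.0]
wrist_force: [-4.6, -0.7, 10.9]
grip_width: 0.031
```

Call:
{"name": "play_rows", "arguments": {
  "commands": [32,0,0,0,0,34,0,0,0,0,37,0,0,0,0,42,0,0,0,0,50,0,0,0,0]
}}

```text
t: 15.42
ee_pos: [0.6082, -0.039, 0.0563]
ee_rot: [-0.0, 0.766, 0.643, 0.0]
wrist_force: [0.1, -0.1, -0.1]
grip_width: 0.05
```

Call:
{"name": "play_rows", "arguments": {
  "commands": [65,0,0,0,0,80,0,0,0,0,80,0,0,0.4,0,80,0,0,0.7,0,80,0,0,0.8,0]
}}

```text
t: 15.83
ee_pos: [0.6068, -0.0388, 0.1327]
ee_rot: [-0.001, 0.766, 0.643, -0.001]
wrist_force: [0.6, -0.9, 1.3]
grip_width: 0.0798
```

Call:
{"name": "play_rows", "arguments": {
  "commands": [85,0,0,0.8,0,85,-0.3,0.7,0,0,85,-0.35,0.8,0,0,85,-0.35,0.8,0,0,85,-0.35,0.8,0,0]
}}

```text
t: 16.25
ee_pos: [0.5538, 0.0861, 0.1661]
ee_rot: [0.001, 0.766, 0.643, 0.001]
wrist_force: [0.4, 1.6, -0.9]
grip_width: 0.0851
```

Call:
{"name": "play_rows", "arguments": {
  "commands": [85,-0.4,0.8,0,0,85,-0.4,0.8,0,0,85,-0.4,0.8,0,0,85,-0.4,0.8,0,0,85,-0.3,0.6,0,0]
}}

```text
t: 16.67
ee_pos: [0.4764, 0.2403, 0.1661]
ee_rot: [-0.0, 0.765, 0.644, 0.001]
wrist_force: [0.4, 0.6, 0.8]
grip_width: 0.0847
```

Call:
{"name": "play_rows", "arguments": {
  "commands": [85,0,0,-0.6,0,85,0,0,-0.7,0,85,0,0,0,0,85,0,0,0,0,85,0,0,0,0]
}}

```text
t: 17.08
ee_pos: [0.4788, 0.2373, 0.1139]
ee_rot: [0.0, 0.766, 0.643, 0.001]
wrist_force: [1.0, 0.8, -0.4]
grip_width: 0.085
```

```bash
python3 st.py .4772,.2472,.026;  python3 -c "
from h import *
from meas import blob
a=cam('top');c=cam('side');b=c['image']
for P,r in(([.5976,-.1049,.106],14),([.6089,-.0392,.094],14),([.6212,.0299,.026],0),([.6337,.1009,.026],0)):
 for n,cc,t in(('top',a,105),('side',c,85)):
  p=proj(cc,[P])[0]
  try: q,e=blob(cc['image'],p,12 if r else 9,bool(r),t if r else (75 if n=='top' else 50)); print(n,p,q.round(1),np.round(e,1),atz(cc,q,P[2]).round(4))
  except Exception as x: print(n,'fail')
cv2.imwrite('pics/p6.png',cv2.convertScaleAbs(np.hstack([cv2.resize(a['image'][150:270,260:380],(400,400)),cv2.resize(b[165:285,255:375],(400,400),interpolation=cv2.INTER_CUBIC)]),alpha=1.6))"
```

```text
t 17.08 p [0.4788 0.2373 0.1139] z [ 0.001  0.001 -1.   ] yawleft 0.0006 grip 0.085 F [ 1.   0.8 -0.4] q [ 0.13  0.57 -0.82  1.93  0.54  0.87 -1.14]
units [-0.04   0.247 -2.198]
top [386.82705128 207.9236477 ] [388.3 209.4] [17.5 23.8] [ 0.5951 -0.1075  0.106 ]
side fail
top [349.16188244 202.11410197] [349.3 202.8] [16.9 26.7] [ 0.6076 -0.0394  0.094 ]
side fail
top [309.89935098 202.59002343] [310.1 202.1] [14.6 15.5] [0.6222 0.0296 0.026 ]
side [296.04448299 241.54195363] [295.7 240.3] [23.2 26.8] [0.6239 0.0267 0.026 ]
top [273.03844692 195.26758899] [273.1 194.8] [14.7 15.3] [0.6346 0.1009 0.026 ]
side [276.6440729  260.49538085] [279.2 262.6] [15.1 22.3] [0.6254 0.1036 0.026 ]
```

View pics/p6.png

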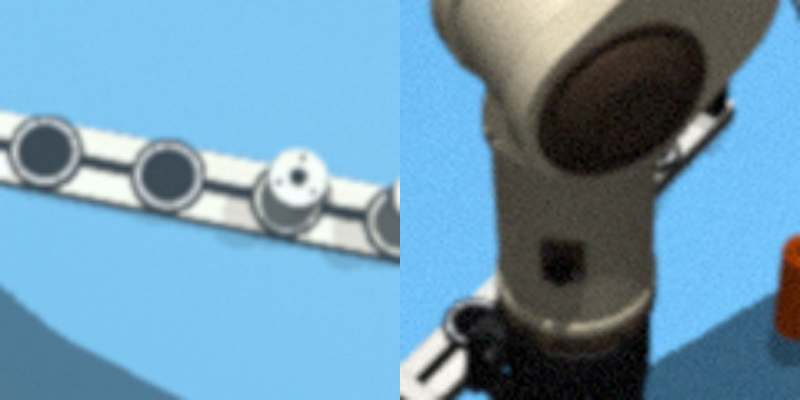

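The 68 column stands on seat 2, its hole at top crop (298,177). I'll measure the holes for exact centring before going on.

```bash
cat > hole.py <<'E'
from h import *
def hole(im,p,r=5,k=8):
    x0,y0=int(round(p[0]))-r,int(round(p[1]))-r
    c=cv2.resize(im[y0:y0+2*r+1,x0:x0+2*r+1],None,fx=k,fy=k,interpolation=cv2.INTER_CUBIC).max(2).astype(float)
    t=np.percentile(c,75)*.65
    m=(c<t).astype(np.uint8); n,l,s,ce=cv2.connectedComponentsWithStats(m)
    o=[i for i in range(1,n) if s[i,4]>k*k*2]
    i=min(o,key=lambda i:np.hypot(*(ce[i]-(r+.5)*k)))
    w=np.clip(t-c,0,None)*(l==i); yy,xx=np.mgrid[:c.shape[0],:c.shape[1]]
    u,v=(w*xx).sum()/w.sum(),(w*yy).sum()/w.sum()
    return np.array([x0+(u+.5)/k-.5,y0+(v+.5)/k-.5]), s[i,4]/k/k
E
python3 - <<'E'
from hole import *
a0=cam('top'); i0=cv2.imread('pics/top0.png'); s0=cv2.imread('pics/side0.png'); cs=cam('side')
for h,P in((.08,(.4704,-.085)),(.068,(.4477,.077)),(.056,(.4772,.2472)),(.044,(.438,-.2528))):
    for n,c,im in(('top',a0,i0),('side',cs,s0)):
        q,ar=hole(im,proj(c,[[*P,h]])[0]); print(h,n,q.round(2),round(ar,1),atz(c,q,h)[:2].round(4))
for h,P in((.106,(.5976,-.1049)),(.094,(.6089,-.0392))):
    q,ar=hole(a0["image"],proj(a0,[[*P,h]])[0]); print('placed',h,q.round(2),round(ar,1),atz(a0,q,h)[:2].round(4))
E
```

```text
0.08 top [373.44 280.12] 17.7 [ 0.4715 -0.0854]
0.08 side [375.35 216.06] 8.5 [ 0.4693 -0.0846]
0.068 top [282.29 291.15] 19.0 [0.4488 0.0763]
0.068 side [355.72 271.79] 11.9 [0.4465 0.0773]
0.056 top [189.83 272.76] 18.0 [0.4784 0.2462]
0.056 side [307.18 330.41] 16.4 [0.4762 0.2478]
0.044 top [460.52 300.95] 14.6 [ 0.4391 -0.2532]
0.044 side [410.78 187.55] 6.5 [ 0.437  -0.2524]
placed 0.106 [386.71 207.85] 19.0 [ 0.5977 -0.1047]
placed 0.094 [348.99 202.56] 18.1 [ 0.6081 -0.0389]
```

Column centres lie 1–2 mm from the seat centres in the top view, which is fine. For the rest I'll use the raw top coordinates: seat 3 at (.622,.030) and seat 4 at (.6345,.101). Now I pick the 56.

Call:
{"name": "play_rows", "arguments": {
  "commands": [85,-0.035,0.24,0,0,85,0,0,-0.7,0,85,0,0,-0.7,0,85,0,0,-0.6,0,75,0,0,-0.2,0]
}}

```text
t: 17.7
ee_pos: [0.475, 0.2461, 0.0219]
ee_rot: [-0.001, 0.766, 0.643, -0.002]
wrist_force: [-0.8, 1.0, 0.4]
grip_width: 0.0756
```

Call:
{"name": "play_rows", "arguments": {
  "commands": [60,0,0,0,0,50,0,0,0,0,45,0,0,0,0,45,0,0,0,0,45,0,0,0,0]
}}

```text
t: 18.12
ee_pos: [0.4777, 0.2471, 0.0258]
ee_rot: [0.0, 0.766, 0.643, 0.001]
wrist_force: [0.5, 0.5, 0.1]
grip_width: 0.0449
```

```bash
python3 st.py .4775,.247,.026
```

```text
t 18.12 p [0.4777 0.2471 0.0258] z [ 0.002  0.001 -1.   ] yawleft 0.0005 grip 0.0449 F [0.5 0.5 0.1] q [ 0.02  0.7  -0.7   1.96  0.68  0.73 -1.27]
units [-0.005 -0.002  0.005]
```

Call:
{"name": "play_rows", "arguments": {
  "commands": [39,0,0,0,0,36,0,0,0,0,33,0,0,0,0,28,0,0,0,0,20,0,0,0,0]
}}

```text
t: 18.53
ee_pos: [0.4775, 0.2466, 0.0251]
ee_rot: [0.0, 0.766, 0.643, 0.0]
wrist_force: [0.5, -2.0, 7.3]
grip_width: 0.0311
```

Call:
{"name": "play_rows", "arguments": {
  "commands": [20,0,0,0,0,20,0,0,0,0,20,0,0,0.15,0,20,0,0,0.3,0,20,0,0,0.5,0]
}}

```text
t: 18.95
ee_pos: [0.475, 0.2459, 0.0618]
ee_rot: [-0.001, 0.766, 0.643, -0.002]
wrist_force: [0.0, 0.0, -1.1]
grip_width: 0.0314
```

Call:
{"name": "play_rows", "arguments": {
  "commands": [20,0,0,0.55,0,20,0,0,0.55,0,20,0,0,0.55,0,20,0.15,-0.23,0,0,20,0.3,-0.45,0,0]
}}

```text
t: 19.37
ee_pos: [0.4942, 0.2223, 0.1307]
ee_rot: [-0.0, 0.764, 0.645, 0.002]
wrist_force: [0.6, -0.2, -1.2]
grip_width: 0.0312
```

Call:
{"name": "play_rows", "arguments": {
  "commands": [20,0.5,-0.75,0,0,20,0.5,-0.75,0,0,20,0.5,-0.75,0,0,20,0.5,-0.75,0,0,20,0.5,-0.75,0,0]
}}

```text
t: 19.78
ee_pos: [0.595, 0.067, 0.1282]
ee_rot: [-0.0, 0.766, 0.643, -0.0]
wrist_force: [0.9, 0.7, -1.9]
grip_width: 0.0312
```

Call:
{"name": "play_rows", "arguments": {
  "commands": [20,0.4,-0.6,0,0,20,0.26,-0.4,0,0,20,0,0,0,0,20,0,0,-0.4,0,20,0,0,-0.6,0]
}}

```text
t: 20.2
ee_pos: [0.6228, 0.0293, 0.0901]
ee_rot: [0.001, 0.766, 0.643, 0.002]
wrist_force: [0.4, 0.3, -0.8]
grip_width: 0.0309
```

Call:
{"name": "play_rows", "arguments": {
  "commands": [20,0,0,-0.4,0,20,0,0,0,0,20,0,0,0,0,20,0,0,0,0,20,0,0,0,0]
}}

```text
t: 20.62
ee_pos: [0.622, 0.03, 0.0738]
ee_rot: [0.0, 0.766, 0.643, 0.001]
wrist_force: [0.3, 0.8, -2.0]
grip_width: 0.0312
```

Call:
{"name": "play_rows", "arguments": {
  "commands": [20,0,0,0,0,20,0,0,0,0]
}}

```text
t: 20.78
ee_pos: [0.6218, 0.0296, 0.0735]
ee_rot: [0.001, 0.766, 0.643, 0.001]
wrist_force: [-0.5, -0.4, -1.4]
grip_width: 0.0311
```

```bash
python3 st.py .622,.0298,.0519
```

```text
t 20.78 p [0.6218 0.0296 0.0735] z [ 0.002 -0.    -1.   ] yawleft 0.0001 grip 0.0311 F [-0.5 -0.4 -1.4] q [ 0.43  0.74 -0.73  1.73  0.61  0.91 -0.73]
units [ 0.005  0.006 -0.541]
```

Call:
{"name": "play_rows", "arguments": {
  "commands": [20,0,0,-0.14,0,20,0,0,-0.16,0,20,0,0,-0.12,0,20,0,0,-0.06,0,20,0,0,0,0]
}}

```text
t: 21.2
ee_pos: [0.6203, 0.0293, 0.0521]
ee_rot: [-0.001, 0.766, 0.643, -0.001]
wrist_force: [-0.2, -0.5, -1.9]
grip_width: 0.0308
```

Call:
{"name": "play_rows", "arguments": {
  "commands": [20,0,0,-0.02,0,20,0,0,-0.02,0,20,0,0,-0.02,0,20,0,0,-0.01,0,20,0,0,0,0]
}}

```text
t: 21.62
ee_pos: [0.6214, 0.0295, 0.0512]
ee_rot: [0.0, 0.766, 0.643, 0.0]
wrist_force: [-2.2, -0.9, 3.7]
grip_width: 0.031
```

Call:
{"name": "play_rows", "arguments": {
  "commands": [20,0,0,-0.01,0,20,0,0,-0.01,0,20,0,0,0,0,20,0,0,0,0,20,0,0,0,0]
}}

```text
t: 22.03
ee_pos: [0.6214, 0.0296, 0.0511]
ee_rot: [0.0, 0.766, 0.643, 0.0]
wrist_force: [-4.1, -0.2, 10.0]
grip_width: 0.0312
```

Call:
{"name": "play_rows", "arguments": {
  "commands": [32,0,0,0,0,34,0,0,0,0,37,0,0,0,0,42,0,0,0,0,50,0,0,0,0]
}}

```text
t: 22.45
ee_pos: [0.6211, 0.0293, 0.0495]
ee_rot: [-0.0, 0.766, 0.643, 0.0]
wrist_force: [0.0, 0.1, 0.4]
grip_width: 0.0495
```

Call:
{"name": "play_rows", "arguments": {
  "commands": [65,0,0,0,0,80,0,0,0,0,80,0,0,0.4,0,80,0,0,0.7,0,80,0,0,0.8,0]
}}

```text
t: 22.87
ee_pos: [0.6198, 0.0295, 0.1259]
ee_rot: [-0.001, 0.766, 0.643, -0.001]
wrist_force: [-0.3, 0.1, 1.4]
grip_width: 0.08
```

Call:
{"name": "play_rows", "arguments": {
  "commands": [85,0,0,0.8,0,85,-0.48,-0.7,0,0,85,-0.5,-0.8,0,0,85,-0.5,-0.8,0,0,85,-0.5,-0.8,0,0]
}}

```text
t: 23.28
ee_pos: [0.5413, -0.0954, 0.1591]
ee_rot: [0.001, 0.765, 0.644, 0.0]
wrist_force: [-0.1, -1.6, -0.7]
grip_width: 0.0851
```

Call:
{"name": "play_rows", "arguments": {
  "commands": [85,-0.5,-0.8,0,0,85,-0.5,-0.8,0,0,85,-0.5,-0.8,0,0,85,-0.5,-0.8,0,0,85,-0.5,-0.7,0,0]
}}

```text
t: 23.7
ee_pos: [0.4409, -0.2527, 0.1589]
ee_rot: [0.001, 0.766, 0.643, -0.0]
wrist_force: [1.0, -1.0, -0.4]
grip_width: 0.0848
```

Call:
{"name": "play_rows", "arguments": {
  "commands": [85,0,0,0,0,85,0,0,-0.7,0,85,0,0,-0.7,0,85,0,0,0,0,85,0,0,0,0]
}}

```text
t: 24.12
ee_pos: [0.4414, -0.2497, 0.1017]
ee_rot: [-0.001, 0.766, 0.643, -0.0]
wrist_force: [0.1, 0.7, 0.3]
grip_width: 0.0849
```

Call:
{"name": "play_rows", "arguments": {
  "commands": [85,0,0,0,0,85,0,0,0,0]
}}

```text
t: 24.28
ee_pos: [0.4434, -0.2506, 0.1035]
ee_rot: [0.001, 0.766, 0.643, 0.0]
wrist_force: [-0.2, -0.3, 0.4]
grip_width: 0.0852
```

```bash
python3 st.py .4385,-.2528,.02
python3 - <<'E'
from hole import *
a0=cam('top');cs=cam('side')
for h,P in((.106,(.5976,-.1049)),(.094,(.6083,-.0392)),(.082,(.6215,.0296))):
  for n,c in(('top',a0),('side',cs)):
    try: q,ar=hole(c["image"],proj(c,[[*P,h]])[0]); print('placed',n,h,round(ar,1),atz(c,q,h)[:2].round(4))
    except Exception: print(n,h,'fail')
b=cs['image'];a=a0['image']
cv2.imwrite('pics/p7.png',cv2.convertScaleAbs(np.hstack([cv2.resize(a[150:270,280:400],(400,400)),cv2.resize(b[145:265,280:400],(400,400),interpolation=cv2.INTER_CUBIC)]),alpha=1.6))
E
```

```text
t 24.28 p [ 0.4434 -0.2506  0.1035] z [ 0.002 -0.001 -1.   ] yawleft -0.0006 grip 0.0852 F [-0.2 -0.3  0.4] q [ 1.1   0.53 -0.79  2.    0.52  0.81 -0.16]
units [-0.123 -0.054 -2.088]
placed top 0.106 18.9 [ 0.5977 -0.1047]
placed side 0.106 8.3 [ 0.5954 -0.1035]
placed top 0.094 17.9 [ 0.6081 -0.0389]
placed side 0.094 9.6 [ 0.6062 -0.0379]
placed top 0.082 18.1 [0.6211 0.03  ]
placed side 0.082 9.3 [0.6193 0.0309]
```

View pics/p7.png

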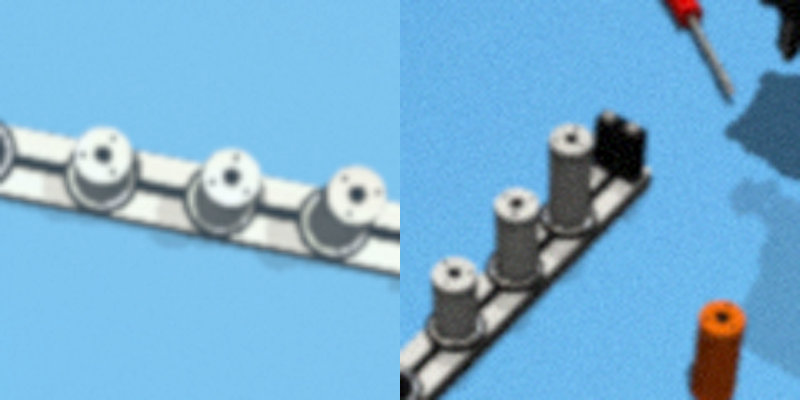

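Three columns stand upright in order beside the end block, holes at side crop (571,138), (516,203) and (454,272). Now the 44.

Call:
{"name": "play_rows", "arguments": {
  "commands": [85,-0.12,-0.06,0,0,85,0,0,-0.7,0,85,0,0,-0.7,0,85,0,0,-0.5,0,75,0,0,-0.18,0]
}}

```text
t: 24.8
ee_pos: [0.4352, -0.2526, 0.0164]
ee_rot: [-0.002, 0.766, 0.643, -0.001]
wrist_force: [-0.2, 0.1, -1.0]
grip_width: 0.0762
```

Call:
{"name": "play_rows", "arguments": {
  "commands": [60,0,0,0,0,50,0,0,0,0,45,0,0,0,0,45,0,0,0,0,45,0,0,0,0]
}}

```text
t: 25.22
ee_pos: [0.4379, -0.2536, 0.0197]
ee_rot: [0.001, 0.766, 0.643, 0.0]
wrist_force: [-0.8, -0.2, -0.2]
grip_width: 0.0449
```

```bash
python3 st.py .4387,-.253,.02
```

```text
t 25.22 p [ 0.4379 -0.2536  0.0197] z [ 0.002 -0.001 -1.   ] yawleft 0.0005 grip 0.0449 F [-0.8 -0.2 -0.2] q [ 1.01  0.66 -0.66  2.04  0.66  0.66 -0.27]
units [0.019 0.014 0.009]
```

Call:
{"name": "play_rows", "arguments": {
  "commands": [39,0,0,0,0,36,0,0,0,0,33,0,0,0,0,28,0,0,0,0,20,0,0,0,0]
}}

```text
t: 25.63
ee_pos: [0.4377, -0.2532, 0.0191]
ee_rot: [0.001, 0.766, 0.643, 0.0]
wrist_force: [-0.5, 0.6, 5.5]
grip_width: 0.0312
```

Call:
{"name": "play_rows", "arguments": {
  "commands": [20,0,0,0,0,20,0,0,0,0,20,0,0,0.15,0,20,0,0,0.3,0,20,0,0,0.5,0]
}}

```text
t: 26.05
ee_pos: [0.4356, -0.252, 0.056]
ee_rot: [-0.002, 0.766, 0.643, -0.0]
wrist_force: [0.1, -0.2, -0.5]
grip_width: 0.0309
```

Call:
{"name": "play_rows", "arguments": {
  "commands": [20,0,0,0.7,0,20,0,0,0.7,0,20,0,0,0.7,0,20,0,0,0.5,0,20,0.1,0.3,0,0]
}}

```text
t: 26.47
ee_pos: [0.4428, -0.2441, 0.1649]
ee_rot: [0.004, 0.767, 0.642, 0.0]
wrist_force: [0.8, -0.6, -0.5]
grip_width: 0.0312
```

Call:
{"name": "play_rows", "arguments": {
  "commands": [20,0.2,0.7,0,0,20,0.2,0.8,0,0,20,0.2,0.8,0,0,20,0.2,0.8,0,0,20,0.3,0.8,0,0]
}}

```text
t: 26.88
ee_pos: [0.4838, -0.0831, 0.1602]
ee_rot: [-0.001, 0.766, 0.643, -0.001]
wrist_force: [0.8, -0.5, -1.6]
grip_width: 0.0309
```

Call:
{"name": "play_rows", "arguments": {
  "commands": [20,0.4,0.8,0,0,20,0.4,0.8,0,0,20,0.4,0.8,0,0,20,0.4,0.8,0,0,20,0.5,0.7,0,0]
}}

```text
t: 27.3
ee_pos: [0.568, 0.0742, 0.1602]
ee_rot: [-0.001, 0.765, 0.644, -0.001]
wrist_force: [0.4, -0.9, -0.4]
grip_width: 0.0314
```

Call:
{"name": "play_rows", "arguments": {
  "commands": [20,0.6,0.5,0,0,20,0.6,0.26,0,0,20,0.4,0,0,0,20,0,0,0,0,20,0,0,0,0]
}}

```text
t: 27.72
ee_pos: [0.6323, 0.1021, 0.1597]
ee_rot: [-0.001, 0.766, 0.643, -0.001]
wrist_force: [0.1, -0.5, -0.3]
grip_width: 0.0309
```

```bash
python3 st.py .6347,.1009,.0455
```

```text
t 27.72 p [0.6323 0.1021 0.1597] z [-0.002  0.    -1.   ] yawleft -0.0003 grip 0.0309 F [ 0.1 -0.5 -0.3] q [ 0.36  0.68 -0.81  1.63  0.54  1.07 -0.78]
units [ 0.059 -0.031 -2.854]
```

Call:
{"name": "play_rows", "arguments": {
  "commands": [20,0,0,-0.4,0,20,0,0,-0.7,0,20,0,0,-0.7,0,20,0,0,-0.4,0,20,0,0,-0.15,0]
}}

```text
t: 28.13
ee_pos: [0.6298, 0.1001, 0.0634]
ee_rot: [-0.001, 0.766, 0.643, -0.003]
wrist_force: [-0.6, -0.0, -1.1]
grip_width: 0.0307
```

Call:
{"name": "play_rows", "arguments": {
  "commands": [20,0,0,0,0,20,0,0,0,0,20,0,0,0,0,20,0,0,0,0,20,0,0,0,0]
}}

```text
t: 28.55
ee_pos: [0.6341, 0.1017, 0.0679]
ee_rot: [0.001, 0.766, 0.643, 0.001]
wrist_force: [0.0, -0.1, -2.0]
grip_width: 0.0311
```

```bash
python3 st.py .6347,.1009,.0453
```

```text
t 28.55 p [0.6341 0.1017 0.0679] z [ 0.002  0.    -1.   ] yawleft 0.0004 grip 0.0311 F [ 0.  -0.1 -2. ] q [ 0.31  0.78 -0.74  1.68  0.63  0.93 -0.85]
units [ 0.016 -0.019 -0.566]
```

Call:
{"name": "play_rows", "arguments": {
  "commands": [20,0.02,-0.02,-0.14,0,20,0,0,-0.16,0,20,0,0,-0.14,0,20,0,0,-0.06,0,20,0,0,0,0]
}}

```text
t: 28.97
ee_pos: [0.6333, 0.1005, 0.0456]
ee_rot: [-0.0, 0.766, 0.643, -0.001]
wrist_force: [0.1, 0.2, -1.0]
grip_width: 0.0312
```

Call:
{"name": "play_rows", "arguments": {
  "commands": [20,0,0,-0.02,0,20,0,0,-0.02,0,20,0,0,-0.02,0,20,0,0,-0.01,0,20,0,0,0,0]
}}

```text
t: 29.38
ee_pos: [0.6339, 0.1008, 0.0451]
ee_rot: [0.0, 0.766, 0.643, -0.0]
wrist_force: [-4.2, -1.2, 10.4]
grip_width: 0.0306
```

Call:
{"name": "play_rows", "arguments": {
  "commands": [20,0,0,-0.01,0,20,0,0,0,0,20,0,0,0,0,20,0,0,0,0]
}}

```text
t: 29.72
ee_pos: [0.6339, 0.1008, 0.0451]
ee_rot: [0.0, 0.766, 0.643, -0.0]
wrist_force: [-6.0, -1.5, 12.3]
grip_width: 0.0309
```

Call:
{"name": "play_rows", "arguments": {
  "commands": [32,0,0,0,0,34,0,0,0,0,37,0,0,0,0,42,0,0,0,0,50,0,0,0,0]
}}

```text
t: 30.13
ee_pos: [0.634, 0.1006, 0.0431]
ee_rot: [-0.0, 0.766, 0.643, -0.0]
wrist_force: [-0.1, -0.0, 0.3]
grip_width: 0.0496
```

Call:
{"name": "play_rows", "arguments": {
  "commands": [65,0,0,0,0,80,0,0,0,0,80,0,0,0.4,0,80,0,0,0.7,0,80,0,0,0.8,0]
}}

```text
t: 30.55
ee_pos: [0.6326, 0.1005, 0.1194]
ee_rot: [-0.001, 0.766, 0.643, -0.001]
wrist_force: [-0.1, 0.2, 0.5]
grip_width: 0.0803
```

Call:
{"name": "play_rows", "arguments": {
  "commands": [85,0,0,0.8,0,85,0,0,0.7,0,85,-0.6,-0.5,0,0,85,-0.6,-0.8,0,0,85,-0.5,-0.8,0,0]
}}

```text
t: 30.97
ee_pos: [0.565, 0.0177, 0.1812]
ee_rot: [0.001, 0.765, 0.645, 0.001]
wrist_force: [0.2, -1.4, -0.6]
grip_width: 0.0846
```

Call:
{"name": "play_rows", "arguments": {
  "commands": [85,-0.6,-0.8,0,0,85,-0.6,-0.8,0,0,85,-0.5,-0.8,0,0,85,-0.4,-0.8,0,0,85,-0.4,-0.8,0,0]
}}

```text
t: 31.38
ee_pos: [0.4649, -0.1447, 0.1805]
ee_rot: [0.001, 0.766, 0.643, -0.0]
wrist_force: [0.1, -0.4, -0.0]
grip_width: 0.0849
```

Call:
{"name": "play_rows", "arguments": {
  "commands": [85,0,-0.8,0,0,85,0,-0.8,0,0,85,0,-0.8,0,0,85,0,0,0,0,85,0,0,0,0]
}}

```text
t: 31.8
ee_pos: [0.4657, -0.2416, 0.1801]
ee_rot: [0.0, 0.767, 0.641, 0.0]
wrist_force: [-0.4, 0.3, -0.0]
grip_width: 0.085
```

```bash
python3 st.py
python3 - <<'E'
from hole import *
a0=cam('top');cs=cam('side')
for h,P in((.106,(.5976,-.1049)),(.094,(.6083,-.0392)),(.082,(.6215,.0296)),(.07,(.6339,.1008))):
  for n,c in(('top',a0),('side',cs)):
    try: q,ar=hole(c["image"],proj(c,[[*P,h]])[0]); print('placed',n,h,round(ar,1),atz(c,q,h)[:2].round(4))
    except Exception: print(n,h,'fail')
for n,c in(('top',a0),('side',cs)):
  for d in optics.pinpoint('washbottle_mid',n)[:1]: print(n,atz(c,d['point'],.06)[:2].round(4))
b=cs['image'];a=a0['image']
cv2.imwrite('pics/p8.png',cv2.convertScaleAbs(np.hstack([cv2.resize(a[130:290,250:410],(400,400)),cv2.resize(b[145:305,240:400],(400,400),interpolation=cv2.INTER_CUBIC)]),alpha=1.6))
E
```

```text
t 31.8 p [ 0.4657 -0.2416  0.1801] z [ 0.001 -0.001 -1.   ] yawleft 0.0047 grip 0.085 F [-0.4  0.3 -0. ] q [ 1.13  0.45 -0.87  1.91  0.42  0.97 -0.11]
placed top 0.106 18.9 [ 0.5977 -0.1047]
placed side 0.106 8.7 [ 0.5954 -0.1036]
placed top 0.094 18.0 [ 0.6081 -0.0389]
placed side 0.094 9.5 [ 0.6062 -0.0379]
placed top 0.082 18.2 [0.6211 0.03  ]
placed side 0.082 9.1 [0.6194 0.0308]
placed top 0.07 18.6 [0.6337 0.1005]
placed side 0.07 10.4 [0.6319 0.1017]
top [0.6218 0.3591]
side [0.609  0.3603]
```

View pics/p8.png

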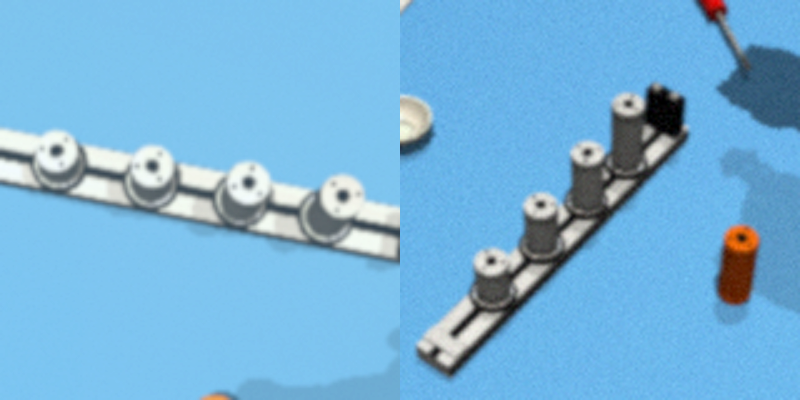

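All four columns are upright and in order in both views, each within about 2 mm of its seat centre. I'm handing in.

```bash
python3 -c "
from station import hand_in
print(hand_in())"
```

```text
the job is handed in; nothing more can be done
None
```

The job is handed in. The four aluminium columns stand upright on the rail in order 80, 68, 56, 44 mm, from seat 1 beside the end block to seat 4. The arm was clear of everything at t ≈ 32 s.

- **Setting down:** each column was lowered until the wrist felt 10–12 N of contact, then released. None tipped over.
- **Centring:** in the top view the columns sit about 1.0, 1.9, 1.1 and 1.1 mm from their seat centres (seats 1 to 4). The side camera reads x about 2 mm lower throughout, which is its calibration bias and also showed before any move. I had no reliable seat measurement from the side camera, so the centring figures rest on the top view alone.
- **Bystanders:** I never went near the wash bottle or the green column. The gripper worked beside the orange column, and the last picture shows it still standing. The network's final wash-bottle positions differ from its first by up to about 9 mm in the side view and 4 mm in the top view. I put that down to detector scatter and did not check it in a picture.

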